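# Uncover the microtome blade and hold the trimming lever at its fine mark

## Robot

A 7-joint arm with a two-finger parallel gripper is mounted at the origin on the work surface. World frame = base frame: x ahead of the robot, y to its left, z up, the work surface at z = 0. Lengths are in mm, angles in rad, forces in N, time in s.
With the tool pointing down it reaches from about 350 to 775 mm from the base axis. Payload 3.1 kg.
Tool frame: the origin (TCP) lies at the very end of the fingers, on their centre line; the grasp point (between the pads) lies 19 mm behind it (hold_point_z is the distance from the TCP to the grasp point, in mm); z points along the fingers, y is the line along which they close (so a half turn about z gives the same grasp; the last joint's range is limited). The gripper opens to 85 mm and grips with 20 to 120 N. Pads are 22 mm wide; open, the fingers measure 114 mm over their backs; the gripper's body (76 mm by 85 mm) begins 54 mm behind the grasp point. The pads swing forward as they close: fully open they stand 13 mm farther back than shut.
Start: joints at [-1.322, 0.311, 0.014, 1.512, -0.004, 1.319, -0.027], TCP at [157.668, 526.933, 231.304] pointing down, gripper open.
Joint ranges: [-2.7, 2.7], [-0.3, 1.91], [-1.27, 1.3], [0.12, 2.57], [-1.44, 4.58], [0.2, 2.03], [-3.05, 3.05]. Speed limits (rad/s): [2.79, 2.79, 3.14, 3.14, 3.14, 3.14, 3.14].

## Interface

Orientations are given as a 3x3 rotation matrix whose columns are the frame's x, y, z axes.
In Python, from rig import sense, get_image, close_job, hold_point_z gives the robot as it stands.
- The arm moves only by the tool carry_out, never from a script. Its argument "increments" is one flat list of numbers, 5 for each row, row after row: the shift along the tool's x, y, z in m, then the turn about the tool's z in degrees, then the opening, from 0 (shut) to 1 (fully open). In form: [x, y, z, roll, grip, x, y, z, roll, grip, ...]. A call has 1 to 10 rows; each row is the pose to reach, as a shift and turn from the pose commanded when the call began, along the tool's axes at that moment; what a row does not reach only later rows make up. A row lasts 1/8 s, in which the tool goes at most 62.5 mm and 10.7 degrees, less where a joint would pass 70% of its speed; a pose out of reach is approached as far as the arm can. A call with a gripper value outside its range is refused whole. The fingers move at their own pace and stop on an object; "grip_force" is the grip in N (left out, the last holds). Time passes only in rows, so rows that repeat a pose let the fingers close. It gives the time, the measured TCP pose, the force, the opening and the grip force at its end, in the units of the state.
- sense(): the state, without advancing time (a new reading comes with each control period).
- get_image(name): name is "side" or "top"; returns a dict with "image" (384x512x3 uint8, red, green, blue), "K" (3x3 intrinsics, pixels), "eye" and "attitude" of the camera in the world. Camera axes: x right, y up, looking along -z (the intrinsics and any distortion apply to the point x, -y, -z); pixel columns grow to the right and rows downward; lengths in mm; the calibration is good to about 2 mm. A picture is of the moment at which its call begins. There is no depth.
- close_job(): hands the job in; it is judged then, once.
The state is a dict: "time_s": time; "q": joint angles; "joint_velocities": joint speeds; "joint_efforts": joint torques, N m; "tcp_pos": TCP position; "orientation": TCP orientation; "contact_force": force on the tool from outside, world axes, zero at the start; "wrist_torque": the same for the moment, N m; "grip_width": finger opening in mm; "grip_force": force on a finger pad.
Only numpy, scipy, OpenCV 4.12 (cv2) and the standard library are available. Lean on these libraries where they do the work, as an engineer would, in place of code of your own. Each camera call takes 0.05 s, during which the arm holds its last target. There are 200 camera calls.

## Task

The wax block is clamped in the microtome and I am about to turn the handwheel myself for fine trimming, so be my left hand: first fold the blade guard by its finger tab forward off the blade and right down, then pull the spring-return trimming lever on the machine's left side towards the front until its pointer stands at the middle, single-line (fine) mark, not running on towards the double-line coarse mark. The lever springs back if let go, so keep it there: finish with the fingers still holding the lever's grip steady at the fine mark. Do not bump the blade or the wax block, and leave the loose things on the bench where they lie.

Things in the scene. Friction and masses are not known exactly. Their poses are not given: they have to be found in the camera images.
- microtome: Fixed microtome: white hood (x 0 to 220, y -130 to 110, top z 270 mm; sides taper in above z 150, to y 90 at z 240), waste tray in front (rim z 43), handwheel on its right (to y -256). Frame M, in mm: origin on the bench under the middle of the hood's front face, x to its rear, y to its left. Cassette clamp: x -54 to 0, y -45 to 30, z 147 to 245. Knife holder: x -120 to -45, y -57 to 57, to z 122.
- blade_guard (a joint): Steel guard turning on a shaft along M's y (x -80, z 105, y -62 to 122): arms at y -60 and 60 carry a black strip over the blade; a finger tab stands on the shaft's left end. Rad: 0 = closed, tab leaning 0.41 from upright to the rear; grows as the tab swings up and over to the front; stop at 1.9 = folded down, tab about level. Starts at 0 to 0.35. Stiff (1 N at the tab), stays where left.
- guard_tab (a point): Middle of the guard's finger tab: grey plate 10 mm thick along M's y, 14 mm wide, 34 mm long along its stalk, 48 mm from the shaft's axis, at M y 118. Pinch it from above, fingers closing along M's y; the guard's own arm is 56 mm to its right, nothing nearer.
- guard_hinge (a point): Point on the guard's hinge axis abreast of the finger tab (M x -80, y 118, z 105); the tab's middle swings about it at 48 mm.
- trim_lever (a joint): Trimming lever: steel arm on the hood's left side, standing on a pivot along M's y (x 50, z 100). Rad: 0 = home at its stop, leaning 0.40 from upright to the rear; grows as it is pulled to the front; 0.40 = upright, at the single-line fine mark; 0.80 = at the double-line coarse mark; stop 0.85. A spring returns it to 0: at the grip 2.5 N at home, 6 N at the fine mark, 9 N at the coarse one.
- trim_grip (a point): The trimming lever's grip: grey round bar, diameter 18 mm, 62 mm long, along M's y, standing out to the left from the arm's top. Point: on its axis, 95 mm from the pivot axis, at M y 165; the bar runs 35 mm right and 27 mm left of it. Home: M x 87, z 187; fine mark: x 50, z 195. Pinch it from above, fingers closing along M's x; the hood's side is 55 to 75 mm off.
- lever_pivot (a point): Point on the trimming lever's pivot axis abreast of the grip (M x 50, y 165, z 100); the grip swings about it at 95 mm.
- fine_mark (a point): The single black line across the rim of the lever's round metal quadrant (radius 60 mm about the pivot, rim 14 mm wide), at its top: fine trimming. M x 50, y 115, z 160. The lever's pointer runs just above the rim.
- coarse_mark (a point): Middle of the double black line on the quadrant's rim, 0.40 rad farther to the front: coarse trimming, not wanted. M x 27, y 115, z 155. (Home has no line.)
- clamped_block: Grey cassette 40 x 28 x 6 mm with its wax block 34 x 24 x 12 mm, held upright in the clamp, wax towards the front. Origin: middle of the joint between wax and cassette (M x -42, y 0, z 172).
- blade: Steel blade 80 mm long (along M's y axis) in the knife holder. Origin: middle of its cutting edge, which points up (M x -62, y 0, z 122).
- spare_block: Loose bystander: a grey cassette 40 x 28 mm with wax on it, 16 mm high, lying on the bench. Origin: middle of its underside.
- brush: Loose bystander: a slim wooden-handled brush 180 mm long and 10 mm thick lying on the bench along its own x axis. Origin: under its middle.
- slide_box: Loose bystander: a closed slide box 86 x 52 x 40 mm on the bench. Origin: middle of its underside. Farther left, y above 0.36 m, a fixed white slide dryer 0.12 m high stands on the bench.

How it is judged (in metres and radians):
On the way, in this order (a step that is already met when the one before it is completed fails the run):
1. the blade guard is folded forward and down while the trimming lever is still home (value of joint blade_guard above 1.6 rad and value of joint trim_lever below 0.1 rad), for 0.2 s.
2. the fingers hold the trimming lever at the fine mark (value of joint trim_lever between 0.32 and 0.48 rad and contact force between the fingers and trim_lever above 2 N), for 0.5 s.
At the end, for the whole second after the job is handed in: The blade guard is folded down (value above 1.6 of 1.9 rad) and, through the last second, the fingers hold the trimming lever's grip (more than 2 N), the lever at rest within 0.08 rad of the fine mark (0.32 to 0.48 rad, about 7 mm either way at the grip) (all of step 2 and value of joint blade_guard above 1.6 rad and velocity of joint trim_lever between -0.1 and 0.1 rad/s); the arm keeps its last pose, push and grip.
It fails at once if the trimming lever runs past the fine mark towards the coarse mark (beyond 0.60 rad) (value of joint trim_lever above 0.6 rad).
It fails at once if the wax block or the blade is bumped (more than 1 N) (contact force between anything else and clamped_block above 1 N or contact force between anything else and blade above 1 N).
It fails at once if a loose thing on the bench is moved by more than 20 mm (distance of any of spare_block, brush, slide_box from where it was at the start of the episode above 0.02 m).
It also fails if it takes over 48 s, if anything falls off the work surface, if the arm or the gripper's body presses on something with over 40 N, if the wrist force passes 120 N, or if a joint passes its speed limit or range.

## Working session

There is one attempt and no reset: what is moved stays moved. The work goes in short steps, Python scripts to look and compute and a tool call to move; the robot and the scene stay as the last step left them, time stands still between calls to the robot, and variables do not carry over. Pictures are saved under pics/ and viewed, at most 10 in all, crops included, and the job is handed in when it is done.

Besides the shell and the picture viewer there is one more tool, called after "Call:" as name(argument=value, ...) on one line, values as JSON. carry_out: Moves the arm, as the interface text tells. Its arguments: {"type":"object","properties":{"increments":{"type":"array"},"grip_force":{"type":"number"}},"required":["increments"]}

```bash
mkdir -p pics; python3 - <<'E'
from rig import *
import cv2,numpy as np
s=sense();print(s);print(hold_point_z)
for n in("side","top"):
    d=get_image(n);cv2.imwrite(f"pics/{n}0.png",d["image"][:,:,::-1]);np.savez(f"{n}0.npz",**d)
    print(n,{k:v for k,v in d.items() if k!="image"})
a=cv2.imread("pics/side0.png");b=cv2.imread("pics/top0.png")
E
```

```text
{'time_s': 0.0, 'q': array([-1.32170845,  0.31174315,  0.0139729 ,  1.51307419, -0.00437974,
        1.31916104, -0.02722898]), 'joint_velocities': array([-0.00047923, -0.0011901 ,  0.00146909,  0.00056974,  0.00046988,
        0.00099377,  0.00098096]), 'joint_efforts': array([-4.88636579e-04, -3.79918993e+01,  1.45853721e-01, -2.30591315e+01,
        1.23263430e-02,  1.37392918e-02, -2.40864821e-06]), 'tcp_pos': array([157.46706272, 526.22033792, 230.2044986 ]), 'orientation': array([[-9.58038660e-01,  2.86638454e-01, -5.68526636e-04],
       [ 2.86638997e-01,  9.58035939e-01, -2.28565417e-03],
       [-1.10487428e-04, -2.35270696e-03, -9.99997226e-01]]), 'contact_force': array([ 0.10928778, -0.61681947, -0.42817256]), 'wrist_torque': array([ 0.01882385, -0.03569698, -0.02559514]), 'grip_force': 0.0, 'grip_width': 84.97453281142742}
18.700000000000003
side {'K': array([[473.56516667,   0.        , 255.81858836],
       [  0.        , 473.56516667, 191.98287449],
       [  0.        ,   0.        ,   1.        ]]), 'eye': array([488.96647776, 984.68501835, 690.19451457]), 'attitude': array([[-0.99745462,  0.05050168, -0.05033747],
       [-0.06898615, -0.5049505 ,  0.86038707],
       [ 0.01803306,  0.86166964,  0.50714913]])}
top {'K': array([[439.78501062,   0.        , 254.79883807],
       [  0.        , 439.78501062, 194.32458398],
       [  0.        ,   0.        ,   1.        ]]), 'eye': array([ 443.21653926,   18.53426872, 1318.36880772]), 'attitude': array([[ 0.0123565 ,  0.99474381, -0.10164676],
       [-0.99991946,  0.01258697,  0.0016263 ],
       [ 0.00289717,  0.10161848,  0.99481923]])}
```

View pics/side0.png

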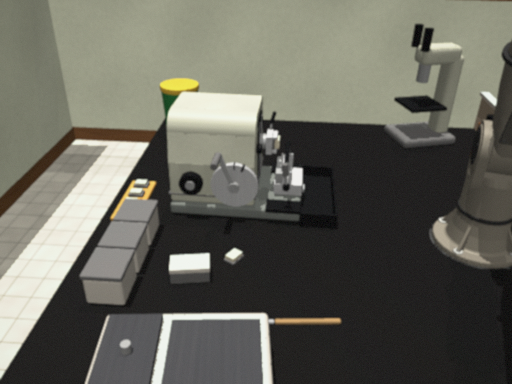

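View pics/top0.png

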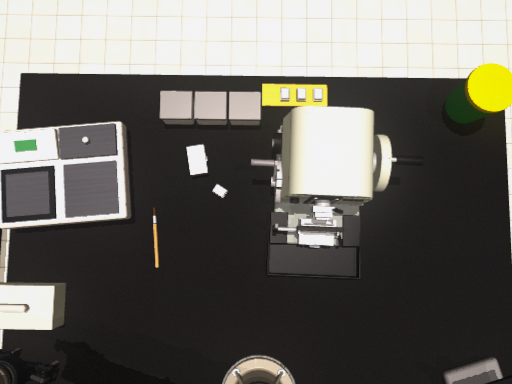

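The side view shows the microtome at about (235,155), with the lever grip near (215,160) and the guard tab near (284,160). In the top view the grip is near (262,162) and the tab near (280,230). I'll enlarge both.

```bash
python3 - <<'E'
import cv2
a=cv2.imread("pics/side0.png")[90:230,160:345];b=cv2.imread("pics/top0.png")[95:285,240:400]
cv2.imwrite("pics/c1.png",cv2.resize(a,(740,560),interpolation=cv2.INTER_CUBIC))
cv2.imwrite("pics/c2.png",cv2.resize(b,(480,570),interpolation=cv2.INTER_CUBIC))
E
```

```text
(no output)
```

View pics/c1.png

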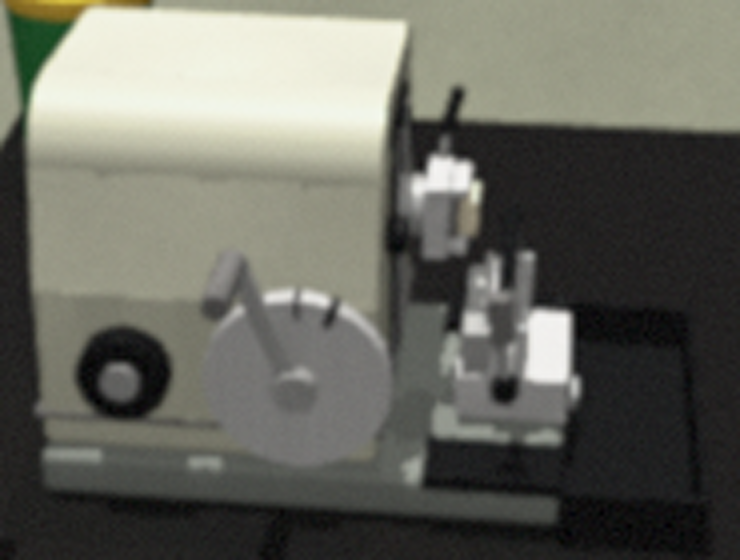

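View pics/c2.png

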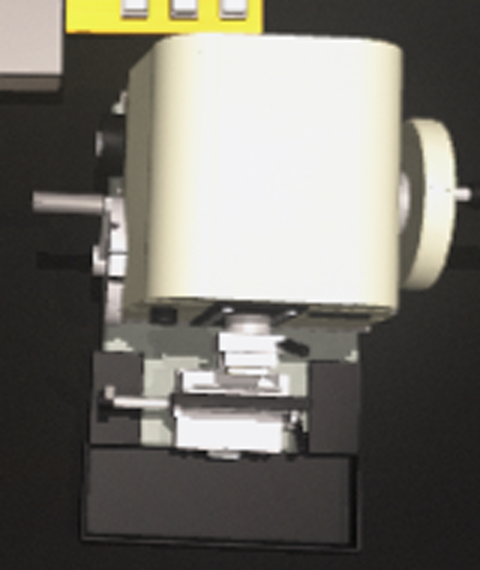

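The side crop (4x) shows the grip from (233,258) to (215,300), the fine mark at (297,303), the coarse mark at (332,312) and the shaft's end at (504,390). The top crop (3x) shows the grip's left end at (35,202) and the tab and shaft end near (103,400). Next I'll triangulate these points and fit frame M.

```bash
cat > h.py <<'E'
import numpy as np
from scipy.optimize import least_squares
C={n:dict(np.load(n+"0.npz")) for n in("side","top")}
def ray(n,p):
    c=C[n];d=np.linalg.inv(c["K"])@[p[0],p[1],1];d=c["attitude"]@(d*[1,-1,-1]);return c["eye"],d/np.linalg.norm(d)
def proj(n,P):
    c=C[n];q=c["attitude"].T@(np.asarray(P)-c["eye"]);q=c["K"]@(q*[1,-1,-1]);return q[:2]/q[2]
def tri(ps,pt):
    A=0;b=0;R=[ray("side",ps),ray("top",pt)]
    for e,d in R:
        M=np.eye(3)-np.outer(d,d);A=A+M;b=b+M@e
    X=np.linalg.solve(A,b);return X,[np.linalg.norm((np.eye(3)-np.outer(d,d))@(X-e)) for e,d in R]
s=lambda u,v:(160+u/4-.4,90+v/4-.4)
t=lambda u,v:(240+u/3-.3,95+v/3-.3)
def W(m,P):
    x,y,a=m;c,S=np.cos(a),np.sin(a);return np.array([x+c*P[0]-S*P[1],y+S*P[0]+c*P[1],P[2]])
E
cat > fit.py <<'E'
from h import *
print("grip end",tri(s(214,300),t(36,202)))
print("grip inner",tri(s(233,256),t(104,203)))
print("shaft end",tri(s(504,390),t(100,400)))
ob=[("side",s(297,304),(50,116,160)),("side",s(333,312),(27,116,155)),("side",s(214,300),(87,192,187)),("top",t(36,202),(87,192,187)),("side",s(504,390),(-80,123,105)),("top",t(101,400),(-80,122,105))]
f=lambda m:np.concatenate([proj(n,W(m,P))-p for n,p,P in ob])
r=least_squares(f,[600,-100,0]);print(r.x,r.fun.reshape(-1,2).round(1))
m=r.x;np.save("m.npy",m)
for k,P in dict(tab0=(-80+48*np.sin(.41),118,105+48*np.cos(.41)),tab35=(-80+48*np.sin(.06),118,105+48*np.cos(.06)),fold=(-80-48,118,105),home=(87,165,187),fine=(50,165,195),hoodL=(0,110,150),).items():
    a=proj("side",W(m,P));b=proj("top",W(m,P));print(k,W(m,P).round(1),((a-[160,90]+.4)*4).round(),((b-[240,95]+.3)*3).round())
E
python3 fit.py
```

```text
grip end (array([643.43644842,  25.84217724, 191.88677825]), [np.float64(1.0100134767973226), np.float64(1.0100134767974525)])
grip inner (array([641.99080214, -33.06448648, 191.74435873]), [np.float64(0.3241878886120946), np.float64(0.3241878886121488)])
shaft end (array([474.78548817, -34.67335119, 107.66098276]), [np.float64(0.2728925379861153), np.float64(0.272892537986033)])
[ 5.49562736e+02 -1.61208555e+02 -4.23004259e-02] [[ 0.2 -2.2]
 [ 0.4 -1.7]
 [-0.1  2.2]
 [-0.4 -0.5]
 [ 0.   0.9]
 [ 0.1 -0.1]]
tab0 [493.7 -40.7 149. ] [477. 325.] [109. 377.]
tab35 [477.5 -40.1 152.9] [504. 321.] [108. 395.]
fold [426.7 -37.9 105. ] [582. 395.] [103. 453.]
home [643.5  -0.  187. ] [222. 288.] [ 66. 202.]
fine [606.5   1.5 195. ] [285. 280.] [ 64. 243.]
hoodL [554.2 -51.3 150. ] [379. 311.] [122. 309.]
```

The fit agrees to about 2 mm, with yaw about -0.045. I'll take a closer look at the tab.

```bash
python3 - <<'E'
import cv2,numpy as np
a=cv2.imread("pics/side0.png")[145:197,268:308];b=cv2.imread("pics/top0.png")[212:252,264:304]
o=np.hstack([cv2.resize(a,None,fx=10,fy=10,interpolation=cv2.INTER_CUBIC),np.pad(cv2.resize(b,None,fx=10,fy=10,interpolation=cv2.INTER_CUBIC),((0,120),(0,0),(0,0)))])
cv2.imwrite("pics/c3.png",cv2.convertScaleAbs(o,alpha=1.2))
E
```

```text
(no output)
```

View pics/c3.png

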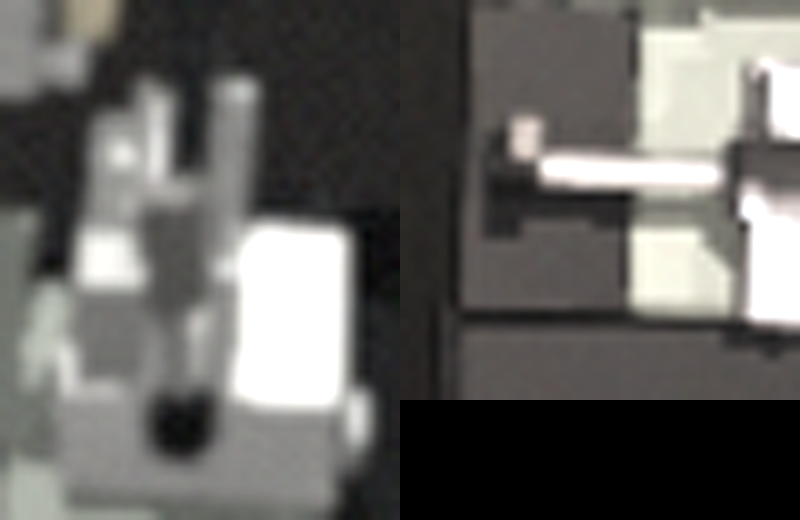

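Call:
carry_out(increments=[-0.03,-0.03,-0.01,0,1,-0.07,-0.07,-0.02,0,1,-0.11,-0.11,-0.02,0,1,-0.15,-0.15,-0.02,0,1,-0.19,-0.19,-0.02,0,1,-0.23,-0.23,-0.02,0,1,-0.26,-0.26,-0.02,0,1])

```text
time_s: 0.98
tcp_pos: [332.9, 200.6, 251.1]
orientation: [[-0.957, 0.289, -0.0], [0.289, 0.957, -0.0], [0.0, -0.0, -1.0]]
contact_force: [1.0, 0.7, 0.7]
grip_width: 85.4
grip_force: 0.0
```

The side zoom shows the tab as a dark plate with its middle at (175,250) and its top at (180,190), above the black shaft end at (183,420). In the top zoom, the top face of the tab is at (527,137).

```bash
python3 - <<'E'
from h import *
S=lambda u,v:(268+u/10-.45,145+v/10-.45)
T=lambda u,v:(264+(u-400)/10-.45,212+v/10-.45)
print("tab top",tri(S(180,190),T(527,137)))
print("shaft end",tri(S(183,420),T(520,165)))
m=np.load("m.npy")
for th in(0,.1,.2,.3,.35):
  for r in (48,65):
    p=.41-th;P=W(m,(-80+r*np.sin(p),118,105+r*np.cos(p)));print(th,r,P.round(),((proj("side",P)-[268,145]+.45)*10).round(),((proj("top",P)-[264,212]+.45)*10+[400,0]).round())
E
```

```text
tab top (array([479.30507347, -40.22220901, 170.03916166]), [np.float64(0.9344981391482147), np.float64(0.934498139148253)])
shaft end (array([474.51771189, -41.69228768, 105.27692937]), [np.float64(0.09689121055871314), np.float64(0.09689121055868154)])
0 48 [494. -41. 149.] [113. 263.] [525.  89.]
0 65 [501. -41. 165.] [ 88. 204.] [529.  60.]
0.1 48 [489. -41. 151.] [131. 258.] [525. 105.]
0.1 65 [494. -41. 167.] [113. 197.] [529.  83.]
0.2 48 [485. -40. 152.] [151. 255.] [524. 123.]
0.2 65 [488. -41. 169.] [139. 193.] [528. 107.]
0.3 48 [480. -40. 153.] [170. 253.] [523. 140.]
0.3 65 [482. -40. 170.] [166. 191.] [527. 131.]
0.35 48 [477. -40. 153.] [180. 253.] [523. 149.]
0.35 65 [479. -40. 170.] [179. 191.] [526. 144.]
```

Call:
carry_out(increments=[-0.04,-0.035,0,-3,0.5,-0.08,-0.07,0,-6,0.5,-0.12,-0.105,0,-9,0.5,-0.16,-0.14,0.01,-12,0.5,-0.19,-0.17,0.02,-14.4,0.5,-0.209,-0.188,0.03,-14.4,0.5,-0.209,-0.188,0.05,-14.4,0.5,-0.209,-0.188,0.05,-14.4,0.5])

```text
time_s: 1.98
tcp_pos: [476.9, -36.7, 199.6]
orientation: [[-0.999, 0.04, -0.005], [0.04, 0.999, -0.0], [0.005, -0.0, -1.0]]
contact_force: [0.1, 1.1, 0.1]
grip_width: 42.6
grip_force: 0.0
```

Call:
carry_out(increments=[-0.0015,-0.003,0.02,0,0.5,-0.0015,-0.003,0.045,0,0.5,-0.0015,-0.003,0.064,0,0.5,-0.0015,-0.003,0.064,0,0.5,-0.0015,-0.003,0.064,0,0,-0.0015,-0.003,0.064,0,0,-0.0015,-0.003,0.064,0,0,-0.0015,-0.003,0.064,0,0,-0.0015,-0.003,0.064,0,0], grip_force=25)

```text
time_s: 3.1
tcp_pos: [480.9, -40.0, 138.4]
orientation: [[-0.999, 0.039, 0.002], [0.039, 0.999, -0.0], [-0.002, 0.0, -1.0]]
contact_force: [0.1, -0.7, 5.3]
grip_width: 9.7
grip_force: 28.5
```

Call:
carry_out(increments=[0.0114,0,0.0005,0,0,0.0215,0,0.003,0,0,0.0308,0,0.0075,0,0,0.0391,0,0.0138,0,0,0.0459,0,0.0216,0,0,0.0511,0,0.0306,0,0,0.0537,0,0.038,0,0,0.0553,0,0.0456,0,0,0.0553,0,0.0456,0,0,0.0553,0,0.0456,0,0])

```text
time_s: 4.35
tcp_pos: [425.8, -38.3, 92.4]
orientation: [[-0.999, 0.039, 0.003], [0.039, 0.999, -0.001], [-0.003, -0.001, -1.0]]
contact_force: [0.1, -1.8, 5.2]
grip_width: 9.5
grip_force: 36.1
```

```bash
python3 - <<'E'
from rig import *
import cv2,numpy as np
ims=[]
for n in("side","top"):
    d=get_image(n)["image"][:,:,::-1];ims.append(cv2.resize(d[95:235,200:330] if n=="side" else d[140:280,250:380],None,fx=3,fy=4 if 0 else 3,interpolation=cv2.INTER_CUBIC))
cv2.imwrite("pics/c4.png",np.hstack(ims))
s=sense();print(s["tcp_pos"],s["contact_force"],s["grip_width"],s["q"])
E
```

```text
[425.82970853 -38.31207072  92.43680235] [ 0.01989205 -1.98984986  6.41301854] 9.60115601691506 [-0.5065797   0.2295191   0.64234573  2.04459752 -0.17199579  0.91651333
  1.75932399]
```

View pics/c4.png

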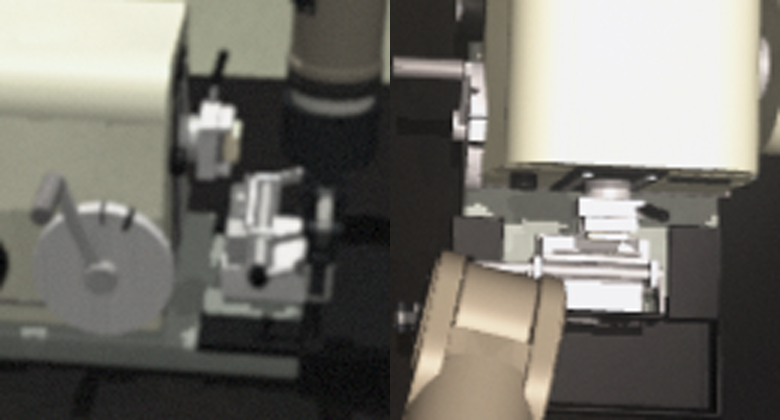

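In the top view the strip is off the blade and folded down in front. The hand position puts the guard at about 1.86 rad. I'll release, lift and move over to the lever.

Call:
carry_out(increments=[0,0,0,0,0.4,0,0,0,0,0.4,0,0,0,0,0.4,0,0,-0.02,0,0.4,0,0,-0.06,0,0.4,0,0.01,-0.1,0,0.5,0,0.03,-0.14,8,0.6,-0.02,0.05,-0.155,18,0.7,-0.05,0.053,-0.155,28,0.7])

```text
time_s: 5.58
tcp_pos: [477.8, 16.1, 248.2]
orientation: [[-0.863, 0.505, 0.003], [0.505, 0.863, 0.003], [-0.001, 0.004, -1.0]]
contact_force: [-0.0, -0.6, -0.5]
grip_width: 59.9
grip_force: 0.0
```

```bash
python3 -c "
from rig import *
s=sense();print(s['tcp_pos'],s['orientation'].round(3),s['q'].round(2))"
```

```text
[477.79198206  16.06889928 248.1785511 ] [[-0.863  0.505  0.003]
 [ 0.505  0.863  0.003]
 [-0.001  0.004 -1.   ]] [-0.64  0.17  0.66  1.69 -0.11  1.32  1.09]
```

Call:
carry_out(increments=[-0.025,0.012,0,9,0.7,-0.05,0.024,0,18,0.7,-0.075,0.036,0,27,0.7,-0.1,0.048,0,36,0.7,-0.125,0.06,0.0,45,0.7,-0.15,0.0704,0,54,0.7,-0.15,0.0704,0,62.2,0.7,-0.15,0.0704,0.018,62.2,0.7,-0.15,0.0704,0.018,62.2,0.7])

```text
time_s: 6.7
tcp_pos: [640.6, -0.6, 226.5]
orientation: [[0.043, 0.999, -0.005], [0.999, -0.043, 0.001], [0.0, -0.005, -1.0]]
contact_force: [-0.2, -0.2, 0.1]
grip_width: 60.1
grip_force: 0.0
```

```bash
python3 - <<'E'
from rig import *
import cv2,numpy as np
ims=[]
for n in("side","top"):
    d=get_image(n)["image"][:,:,::-1];ims.append(cv2.resize(d[95:235,200:330] if n=="side" else d[140:280,250:380],None,fx=3,fy=3,interpolation=cv2.INTER_CUBIC))
cv2.imwrite("pics/c5.png",np.hstack(ims))
s=sense();print(s["tcp_pos"],s["orientation"].round(3),s["q"])
E
```

```text
[641.61371625  -1.04615399 228.56555076] [[ 0.043  0.999 -0.001]
 [ 0.999 -0.043  0.   ]
 [ 0.    -0.001 -1.   ]] [-0.50368892  0.60639087  0.83456556  1.25597692 -0.4388608   1.46190777
  0.24161904]
```

View pics/c5.png

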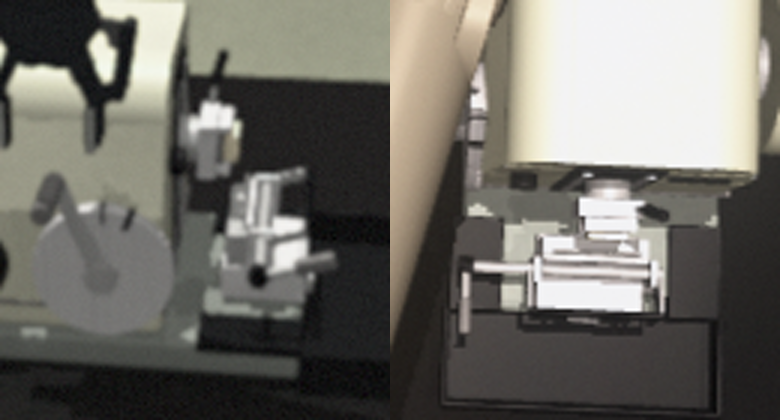

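The tab now lies level to the front at about (318,263), so the guard is folded. The fingers straddle the lever grip, with their midpoint at (48,140) and the grip at (47,195). Descending and closing.

Call:
carry_out(increments=[0.001,0.001,0.02,0,0.7,0.001,0.001,0.04,0,0.7,0.001,0.001,0.058,0,0.7,0.001,0.001,0.058,0,0.7,0.001,0.001,0.058,0,0,0.001,0.001,0.058,0,0,0.001,0.001,0.058,0,0,0.001,0.001,0.058,0,0,0.001,0.001,0.058,0,0], grip_force=45)

```text
time_s: 7.92
tcp_pos: [642.8, -0.6, 171.9]
orientation: [[0.043, 0.999, 0.001], [0.999, -0.043, 0.0], [0.0, 0.001, -1.0]]
contact_force: [-1.6, -0.4, 4.8]
grip_width: 16.3
grip_force: 44.1
```

Call:
carry_out(increments=[0,-0.0045,-0.0017,0,0,0,-0.009,-0.0033,0,0,0,-0.0135,-0.0045,0,0,0,-0.018,-0.0056,0,0,0,-0.0228,-0.0064,0,0,0,-0.0275,-0.007,0,0,0,-0.0322,-0.0074,0,0,0,-0.037,-0.0075,0,0,0,-0.037,-0.0075,0,0,0,-0.037,-0.0075,0,0])

```text
time_s: 9.18
tcp_pos: [612.7, 0.3, 181.7]
orientation: [[0.042, 0.999, 0.017], [0.999, -0.042, -0.002], [-0.002, 0.018, -1.0]]
contact_force: [9.2, -1.3, 3.6]
grip_width: 16.5
grip_force: 44.1
```

```bash
python3 - <<'E'
from rig import *
import cv2,numpy as np
d=get_image("side")["image"][:,:,::-1]
cv2.imwrite("pics/c6.png",cv2.resize(d[130:210,195:295],None,fx=7,fy=7,interpolation=cv2.INTER_CUBIC))
s=sense();print(s["tcp_pos"],s["contact_force"],s["grip_width"],s["grip_force"])
E
```

```text
[6.12686850e+02 3.48096384e-01 1.81720401e+02] [ 9.88936057 -1.29213755  3.36254805] 16.768304612686645 44.113608598709106
```

View pics/c6.png

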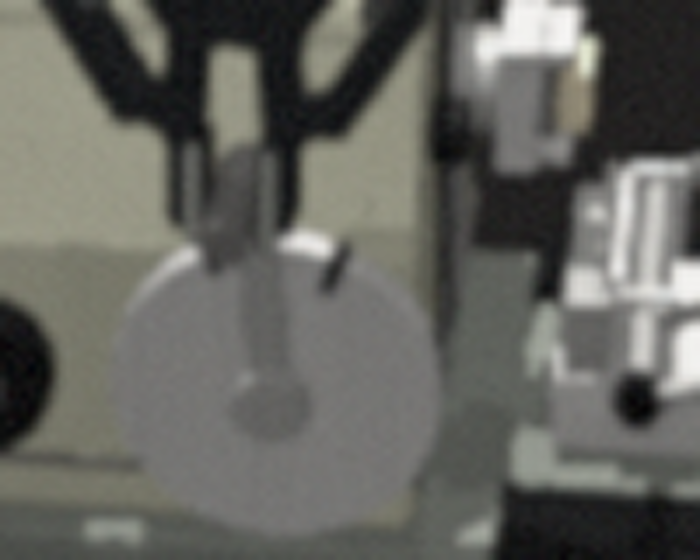

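The pointer still leans slightly to the rear: the hub is at (270,405), the arm at (258,260), and the mark should be at (272,249). With the hand at 30 mm instead of 37 mm, the lever is at about 0.33 rad. I'll add about 7 mm.

Call:
carry_out(increments=[0,-0.002,0,0,0,0,-0.004,0,0,0,0,-0.006,0,0,0,0,-0.0075,0,0,0,0,-0.0075,0,0,0,0,-0.0075,0,0,0,0,-0.0075,0,0,0,0,-0.0075,0,0,0])

```text
time_s: 10.22
tcp_pos: [606.6, 0.5, 182.4]
orientation: [[0.042, 0.999, 0.021], [0.999, -0.042, -0.003], [-0.002, 0.021, -1.0]]
contact_force: [10.3, -0.3, 3.7]
grip_width: 16.1
grip_force: 43.9
```

```bash
python3 - <<'E'
from rig import *
import cv2,numpy as np
d=get_image("side")["image"][:,:,::-1]
cv2.imwrite("pics/c7.png",cv2.resize(d[130:210,195:295],None,fx=7,fy=7,interpolation=cv2.INTER_CUBIC))
s=sense();print(s["tcp_pos"],s["contact_force"],s["grip_width"],s["grip_force"])
E
```

```text
[6.06596901e+02 5.26090316e-01 1.82456811e+02] [10.25446429 -1.36473778  4.92930943] 16.2117667442692 43.86451542377472
```

View pics/c7.png

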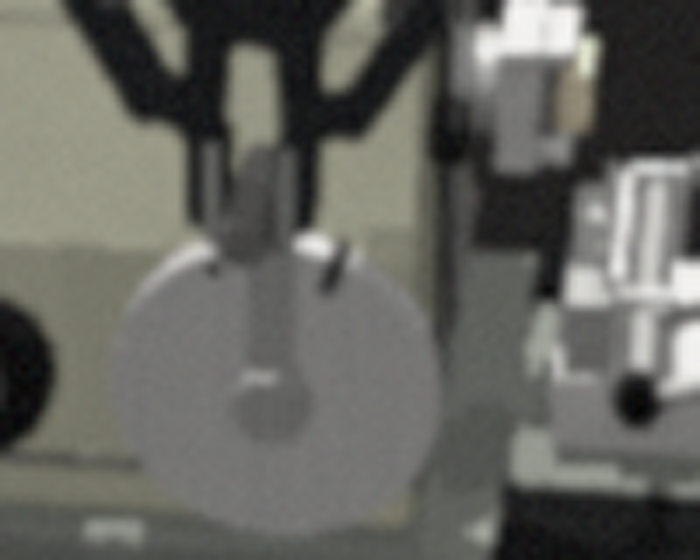

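The arm now stands upright at column 270, over the hub and the fine mark, with the coarse mark visible ahead of it at (335,268). A short hold, then I'll hand in.

Call:
carry_out(increments=[0,0,0,0,0,0,0,0,0,0,0,0,0,0,0,0,0,0,0,0,0,0,0,0,0,0,0,0,0,0])

```text
time_s: 11.02
tcp_pos: [606.6, 0.6, 182.4]
orientation: [[0.042, 0.999, 0.021], [0.999, -0.042, -0.003], [-0.002, 0.021, -1.0]]
contact_force: [10.1, -2.1, 4.9]
grip_width: 16.5
grip_force: 43.9
```

```bash
python3 -c "
from rig import *
s=sense();print(s['tcp_pos'],s['grip_force'],s['grip_width'])
print(close_job() if abs(s['tcp_pos'][0]-606.5)<2.5 else 'no')"
```

```text
[6.06570245e+02 5.56804556e-01 1.82446076e+02] 43.86548459529877 16.459738044123117
the job is handed in; nothing more can be done
None
```

The job is handed in at about 11 s: the blade guard is folded forward and down, and the fingers are still holding the lever's grip at the fine mark with about 44 N; the hand-in gave no verdict.

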